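# Set the length stop of a sawing board one hole shorter and lay the offcut against it

## Robot

A 7-joint arm with a two-finger parallel gripper is mounted at the origin on a cart in front of the work surface, level with it; the furniture and walls round the work are solid. World frame = base frame: x ahead of the robot, y to its left, z up, the work surface at z = 0. Lengths are in m, angles in rad, forces in N, time in s.
With the tool pointing down it reaches from about 0.4 to 0.875 m from the base axis. Payload 19.3 kg.
Tool frame: the origin (TCP) lies at the very end of the fingers, on their centre line; the grasp point (between the pads) lies 19 mm behind it; z points along the fingers, y is the line along which they close (so a half turn about z gives the same grasp; the last joint's range is limited). The gripper opens to 85 mm and grips with 20 to 120 N. Pads are 22 mm wide; open, the fingers measure 114 mm over their backs; the gripper's body (76 mm by 85 mm) begins 54 mm behind the grasp point. The pads swing forward as they close: fully open they stand 13 mm farther back than shut.
Start: joints at [1.181, 0.521, -0.036, 1.599, 0.021, 1.021, -0.113], TCP at [0.196, -0.593, 0.193] pointing down, gripper open.
Joint ranges: [-2.91, 2.91], [-0.3, 2.13], [-1.5, 1.42], [0.17, 2.43], [-1.26, 4.41], [0.16, 1.93], [-2.52, 2.52]. Speed limits (rad/s): [1.89, 1.89, 2.39, 2.39, 3.01, 3.01, 3.01].

## Interface

Orientations are given as [roll, pitch, yaw] about the fixed x, y, z axes, in that order (R = Rz(yaw) Ry(pitch) Rx(roll)).
In Python, from workcell import bot gives the robot as it stands. The module is installed in compiled form; this text tells all that it offers.
- The arm moves only by the tool apply_moves, never from a script. Its arguments are lists of equal length, an entry for each row: "claw": the finger opening in m, from 0 to 0.0854; "xyz": the shift along the tool's x, y, z in m, a list of three; "twist": the turn, a rotation vector about the tool's x, y, z in rad, a list of three. A call has 1 to 20 rows; each row shifts and turns the commanded pose from where the row before left it, along the tool's axes as they then stand; what a row does not reach is not made up. A row lasts 1/10 s, in which the tool goes at most 50 mm and 8.59 degrees, less where a joint would pass 70% of its speed; a pose out of reach is approached as far as the arm can. A call with a gripper value outside its range is refused whole. The fingers move at their own pace and stop on an object; "force" is the grip in N (left out, the last holds). Time passes only in rows, so rows that do not move let the fingers close. It gives the time, the measured TCP pose, the force, the opening and the grip force at its end, in the units of the state.
- bot.observe(): the state, without advancing time (a new reading comes with each control period).
- bot.grab_frame(name): name is "scene" or "top" or "wrist"; returns a dict with "img" (420x560x3 uint8, red, green, blue), "vfov" (degrees; the focal length in pixels is half the picture's height over the tangent of half this angle, whatever the lens; pixels are square), "cx", "cy" (the principal point, pixels), "view" (4x4, takes a point from world to camera coordinates). Camera axes: x right, y up, looking along -z (the intrinsics and any distortion apply to the point x, -y, -z); pixel columns grow to the right and rows downward; lengths in m; the calibration is good to about 2 mm. The wrist camera is an equidistant fisheye: a pixel r from the principal point sees the ray r / f radians off the axis. A picture is of the moment at which its call begins. There is no depth.
- bot.job_done(): hands the job in; it is judged then, once.
Trained networks look in the newest picture that a camera, given by its name, has taken for a name from the list of things; names that differ only in an ending like _2 or _b are one class to them, and where a whole thing is asked for, a point or a joint stands for the part that bears it (a point fixed in the world has none). Each returns a list of dicts, best first, with "score" (0 to 1); they miss things now and then, are a little off and sometimes report something else, mostly with a low value. They report only what shows in the picture. A call takes as long as a camera call.
- bot.find_in(camera, query): "position" ([x, y, z] in m, in world coordinates, good to about 4 mm: the middle of the surface that is visible of it).
The state is a dict: "clock": time; "qpos": joint angles; "qd": joint speeds; "joint_efforts": joint torques, N m; "position": TCP position; "tool_rot": TCP orientation; "force": force on the tool from outside, world axes, zero at the start; "moment": the same for the moment, N m; "grip_width": finger opening in m; "finger_force": force on a finger pad.
Only numpy, scipy, OpenCV 4.12 (cv2) and the standard library are available. Lean on these libraries where they do the work, as an engineer would, in place of code of your own. Each camera call takes 0.05 s, during which the arm holds its last target. There are 200 camera calls.

## Task

Set up the sawing board for a shorter cut: squeeze the sprung button on its telescoping length stop and slide the outer tube a little way onto the inner tube to free it, let go of the button, then push the tube on in the same direction until it snaps into the very next hole, without forcing it once it has caught. Then lay the pine offcut flat on the board, its long side against the low fence and its end butted gently up against the stop plate, and leave it there; leave the other things on the bench alone.

Things in the scene. Friction and masses are not known exactly. Their poses are not given: they have to be found in the camera images.
- sawing_board: Fixed plywood bed 152 x 245 x 18 mm, screwed to the bench. Frame: z up, x from its front edge towards the fence, y along the fence; origin at bench height. The bed (top z = 18) spans x -70 to 82, y -125 to 120 mm. Behind the fence two steel saddles (32 mm in x, 20 in y, at x = 65, y = -16 and 34, top z = 82 mm) hold the fixed inner tube of the length stop. The stop's parts have parallel frames.
- tube_axis (a point): Point on the axis of the fixed inner tube, at x = 65, y = 0, z = 62 mm of sawing_board, axes parallel to it. The tube is steel, 22 mm square, and runs along y from -215 to 50 mm. Its front (-x) wall has a row of 10.5 mm holes, evenly spaced somewhere between 20 and 35 mm apart (not measured), joined by a narrow slot for the button's stem. The button starts in the hole at y = -140 mm.
- fence_face (a point): Point on the front face of the low wooden fence at bed height: x = 12, y = 0, z = 18 mm of sawing_board, axes parallel to it; the face is the plane x = 0 here. The fence is 20 mm thick (x 0 to 20), 15 mm high above the bed, and runs from y = -30 to 118 mm with a 2 mm saw kerf at y = 45 mm.
- stop_sleeve: Outer tube of the length stop with its stop plate; origin on the tube's axis in the stop face, which looks to +y. It slides on the inner tube along y of sawing_board; +y collapses it; origin at y = -90 mm at first (to 0.6 mm). In a hole it has 1.5 mm of play in all. Aluminium, 30 mm square, y = -135 to -5 mm of its own frame. 6 N friction (8 N with the button riding); it stays put.
- stop_face (a point): Same point as the origin of stop_sleeve, same axes. The steel stop plate is 5 mm thick (y -5 to 0), and spans x = -107 to 18, z = -41 to 17 mm: it crosses the bed in front of the fence, 3 mm above it.
- release_button: Sprung button on the outer tube's front (-x) face, 50 mm towards -y from the stop face, at axis height; black 16 mm cap; origin: centre of its face. Pressed to +x. Locked: x = 38 mm of sawing_board, 12 mm proud of the tube; free to slide from 4.5 mm in (8 N); 7 mm at most (9 N). Let go between holes it stays 4.5 mm in; over a hole it jumps out and locks. Tube and button: 42 mm across, 35 pressed.
- offcut: Loose rectangular block of pine, 60 x 140 x 35 mm (x, y, z), about 0.25 kg, lying flat on the bench; origin at the centre of its underside, y along its length.
- pliers: Blue-handled pliers, 56 x 194 x 13 mm, a bystander.
- tape_measure: Tape measure, 34 x 76 x 60 mm, a bystander.
- masking_tape: Roll of masking tape, 104 mm diameter, 25 mm high, a bystander.
- chisel: Wide chisel, 277 mm long, a bystander.
- screwdriver: Screwdriver with red handle, 206 mm long, a bystander.

How it is judged:
By the outcome, as a careful person would: the job done as asked, in the order asked, and still so for the second after the job is handed in, with the robot touching nothing.
It also fails if it takes over 58 s, if anything falls off the work surface, if the arm or the gripper's body presses on something with over 40 N, if the wrist force passes 120 N, or if a joint passes its speed limit or range.

## Working session

There is one attempt and no reset: what is moved stays moved. The work goes in short steps, Python scripts to look and compute and a tool call to move; the robot and the scene stay as the last step left them, time stands still between calls to the robot, and variables do not carry over. Pictures are saved under pics/ and viewed, at most 10 in all, crops included, and the job is handed in when it is done.

Besides the shell and the picture viewer there is one more tool, called after "Emit:" by a JSON object that holds its "api" and its "payload", one argument or row to a line. apply_moves: Moves the arm, as the interface text tells. Its arguments: {"type":"object","properties":{"claw":{"type":"array"},"xyz":{"type":"array"},"twist":{"type":"array"},"force":{"type":"number"}},"required":["claw","xyz","twist"]}

```bash
mkdir -p pics; cat > h.py <<'E'
import numpy as np, cv2
from workcell import bot
def save(cam,name):
    f=bot.grab_frame(cam); cv2.imwrite(f'pics/{name}.png',cv2.cvtColor(f['img'],cv2.COLOR_RGB2BGR)); return f
def proj(f,P):
    P=np.atleast_2d(P); c=(f['view']@np.c_[P,np.ones(len(P))].T).T[:,:3]
    F=f['img'].shape[0]/2/np.tan(np.radians(f['vfov'])/2)
    return np.c_[f['cx']+F*c[:,0]/-c[:,2], f['cy']-F*c[:,1]/-c[:,2]]
def ray(f,uv,z):
    F=f['img'].shape[0]/2/np.tan(np.radians(f['vfov'])/2)
    uv=np.atleast_2d(uv); d=np.c_[(uv[:,0]-f['cx'])/F,-(uv[:,1]-f['cy'])/F,-np.ones(len(uv))]
    V=np.linalg.inv(f['view']); d=d@V[:3,:3].T; o=V[:3,3]
    return o+d*((z-o[2])/d[:,2])[:,None]
E
python3 - <<'E'
from h import *
np.set_printoptions(precision=4,suppress=True)
for c in('top','scene'):
    f=save(c,c+'1'); print(c,f['vfov'],f['cx'],f['cy'],np.linalg.inv(f['view'])[:3])
    for q in['sawing_board','stop_sleeve','release_button','offcut','fence_face','stop_face','tube_axis','pliers','tape_measure','masking_tape','chisel','screwdriver']:
        r=bot.find_in(c,q); print(q,[(np.round(x['position'],4),round(x['score'],2)) for x in r[:2]])
print(bot.observe())
E
```

```text
top 57.12768547092627 275.0994315198837 211.3698588891935 [[-0.0249  0.9979 -0.0591  0.4519]
 [-0.9997 -0.0252 -0.0043 -0.0511]
 [-0.0058  0.059   0.9982  1.2294]]
sawing_board [(array([ 0.4898, -0.1082,  0.0153]), 0.9)]
stop_sleeve [(array([ 0.5492, -0.2303,  0.0787]), 0.78)]
release_button []
offcut [(array([0.4535, 0.2278, 0.0383]), 0.69)]
fence_face [(array([ 0.4875, -0.1087,  0.0194]), 0.72)]
stop_face [(array([ 0.5497, -0.2266,  0.0768]), 0.92)]
tube_axis [(array([ 0.4915, -0.1084,  0.0216]), 0.9), (array([0.4783, 0.3449, 0.0054]), 0.74)]
pliers [(array([0.4768, 0.3433, 0.0068]), 0.57)]
tape_measure [(array([0.5934, 0.1053, 0.0573]), 0.6)]
masking_tape [(array([ 0.4295, -0.4149,  0.0234]), 0.57)]
chisel [(array([ 0.5789, -0.4646,  0.0164]), 0.6)]
screwdriver [(array([ 0.6454, -0.3978,  0.024 ]), 0.55), (array([0.4817, 0.3455, 0.0049]), 0.4)]
scene 42.76375759748278 281.2193775242599 205.2414360742334 [[ 0.5184  0.3768 -0.7676 -0.6274]
 [-0.8551  0.2265 -0.4663 -0.7752]
 [-0.0018  0.8982  0.4397  0.7212]]
sawing_board [(array([ 0.4887, -0.1332,  0.0236]), 0.84)]
stop_sleeve [(ar
[... 492 characters left out ...]
.4356, 0.214 , 0.0285]), 0.74)]
chisel [(array([ 0.5658, -0.417 ,  0.0106]), 0.74)]
screwdriver [(array([ 0.6346, -0.3969,  0.0123]), 0.65), (array([ 0.5387, -0.2194,  0.0662]), 0.63)]
{'clock': 1.3, 'qpos': array([ 1.1808,  0.5214, -0.0363,  1.5995,  0.0212,  1.0211, -0.1128]), 'qd': array([ 0.0001,  0.0004, -0.0013,  0.0003,  0.0002,  0.0013,  0.0008]), 'joint_efforts': array([  0.0002, -92.683 ,   1.9781, -37.0242,   0.018 ,   0.0021,
         0.0001]), 'position': array([ 0.1964, -0.5933,  0.1934]), 'tool_rot': array([-3.1416,  0.    ,  0.3198]), 'force': array([ 1.0041, -0.6442, -0.1409]), 'moment': array([0.0451, 0.0301, 0.0302]), 'finger_force': 0.0, 'grip_width': 0.08536878739516203}
```

View pics/top1.png

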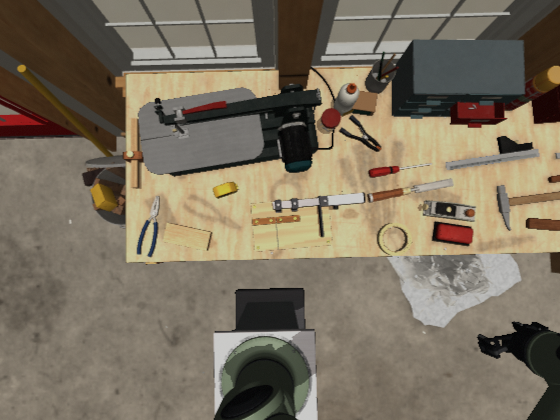

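View pics/scene1.png

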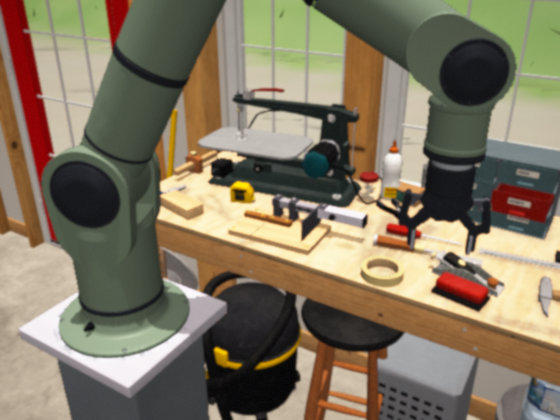

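The top view shows the board at about cols 251-332, rows 198-250. The tube is at row ~203, the stop plate at col ~321 and the offcut at about (187,236). I'll enlarge these to measure them.

```bash
python3 - <<'E'
import cv2,numpy as np
i=cv2.imread('pics/top1.png')
a=cv2.resize(i[182:256,240:400],None,fx=5,fy=5,interpolation=cv2.INTER_CUBIC)
b=cv2.resize(i[212:254,130:290],None,fx=5,fy=5,interpolation=cv2.INTER_CUBIC)
cv2.imwrite('pics/crop1.png',np.vstack([a,b]))
E
```

```text
(no output)
```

View pics/crop1.png

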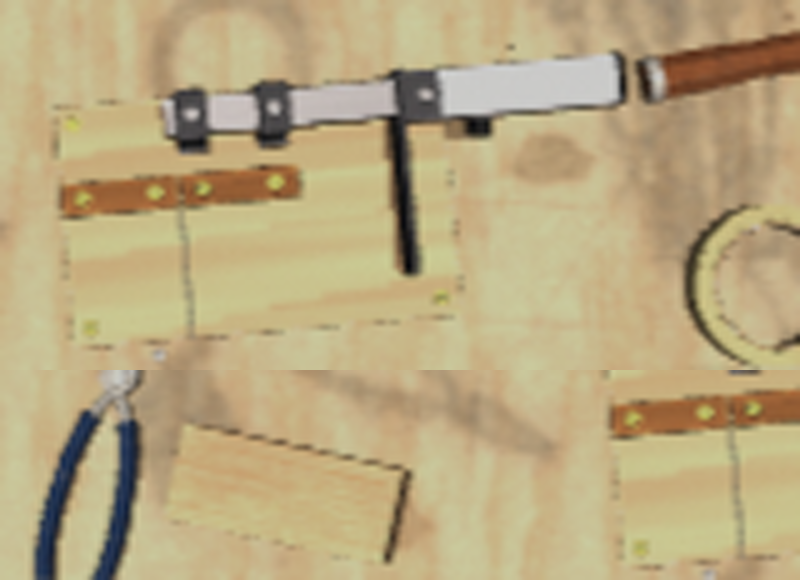

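```bash
cat > fit.py <<'E'
from h import *
from scipy.optimize import least_squares
np.set_printoptions(precision=4,suppress=True)
f=bot.grab_frame('top')
def fit(px,pts,x0):
    px=np.array(px,float); pts=np.array(pts)/1000
    def W(p):
        c,s=np.cos(p[2]),np.sin(p[2]); return np.c_[p[0]+c*pts[:,0]-s*pts[:,1],p[1]+s*pts[:,0]+c*pts[:,1],pts[:,2]]
    r=least_squares(lambda p:(proj(f,W(p))-px).ravel(),x0,loss='soft_l1'); print(r.x,np.degrees(r.x[2])); print((proj(f,W(r.x))-px).round(2).tolist()); return r.x
g=lambda u,v:(240+(u+.5)/5-.5,182+(v+.5)/5-.5)
k=lambda u,v:(130+(u+.5)/5-.5,212+(v-370+.5)/5-.5)
if __name__=='__main__':
    fit([g(52,105),g(80,347),g(458,316),g(62,188),g(298,167),g(300,193),g(65,215),g(622,52),g(626,103),g(183,186),g(190,336)],
    [[82,120,18],[-70,120,18],[-70,-125,18],[32,118,33],[32,-30,33],[12,-30,33],[12,118,33],[80,-225,77],[50,-225,77],[32,45,33],[-70,45,18]],[.47,-.12,.05])
    fit([k(188,425),k(406,470),k(385,560),k(167,520)],[[30,70,35],[30,-70,35],[-30,-70,35],[-30,70,35]],[.45,.22,-.2])
E
python3 fit.py
```

```text
[ 0.4774 -0.0931  0.0596] 3.415368032148152
[[0.33, 0.36], [-1.36, 0.23], [1.1, -0.19], [-0.07, -0.69], [0.23, -0.52], [0.4, 0.69], [-0.15, 0.33], [-0.31, 0.29], [-0.13, 0.03], [-0.84, -2.28], [0.54, 0.4]]
[ 0.4521  0.2289 -0.2199] -12.60158391150166
[[-0.37, -0.14], [0.18, -0.38], [0.43, 0.72], [-0.24, -0.1]]
```

Emit:
{"api": "apply_moves", "payload": {
  "claw": [0.085,0.085,0.085,0.085,0.085,0.085,0.085,0.085,0.085,0.085],
  "xyz": [
    [0,0,0],
    [0,0,0],
    [0,0,0],
    [0,0,0],
    [0,0,0],
    [0,0,0],
    [0,0,0],
    [0,0,0],
    [0,0,0],
    [0,0,0]
  ],
  "twist": [
    [0,0,-0.1311],
    [0,0,-0.1311],
    [0,0,-0.1311],
    [0,0,-0.1311],
    [0,0,-0.1311],
    [0,0,-0.1311],
    [0,0,-0.1311],
    [0,0,-0.1311],
    [0,0,-0.1311],
    [0,0,-0.1311]
  ],
  "force": 20
}}

```text
clock: 2.35
position: [0.1964, -0.5934, 0.1934]
tool_rot: [-3.142, 0.0, 1.636]
force: [-0.7, 0.6, 0.3]
grip_width: 0.0851
finger_force: 0.0
```

Emit:
{"api": "apply_moves", "payload": {
  "claw": [0.085,0.085,0.085,0.085,0.085,0.085,0.085,0.085,0.085,0.085,0.085,0.085,0.085,0.085,0.085,0.085,0.085],
  "xyz": [
    [0.0214,0.0233,0],
    [0.0214,0.0233,0],
    [0.0214,0.0233,0],
    [0.0214,0.0233,0],
    [0.0214,0.0233,0],
    [0.0214,0.0233,0],
    [0.0214,0.0233,0],
    [0.0214,0.0233,0],
    [0.0214,0.0233,0],
    [0.0214,0.0233,0],
    [0.0214,0.0233,0],
    [0.0214,0.0233,0],
    [0.0214,0.0233,0],
    [0.0214,0.0233,0],
    [0.0214,0.0233,0],
    [0.0214,0.0233,0],
    [0,0,0]
  ],
  "twist": [
    [0,0,0],
    [0,0,0],
    [0,0,0],
    [0,0,0],
    [0,0,0],
    [0,0,0],
    [0,0,0],
    [0,0,0],
    [0,0,0],
    [0,0,0],
    [0,0,0],
    [0,0,0],
    [0,0,0],
    [0,0,0],
    [0,0,0],
    [0,0,0],
    [0,0,0]
  ]
}}

```text
clock: 4.05
position: [0.5507, -0.2251, 0.1934]
tool_rot: [3.14, -0.002, 1.636]
force: [-0.9, 0.8, 0.2]
grip_width: 0.0853
finger_force: 0.0
```

```bash
cat >> h.py <<'E'
B=np.array([0.4774,-0.0931,0.0596])
def b2w(p):  # mm board -> m world
    c,s=np.cos(B[2]),np.sin(B[2]);p=np.atleast_2d(np.array(p,float))/1000
    return np.c_[B[0]+c*p[:,0]-s*p[:,1],B[1]+s*p[:,0]+c*p[:,1],p[:,2]]
def fish(f,P):
    P=np.atleast_2d(P); c=(f['view']@np.c_[P,np.ones(len(P))].T).T[:,:3]
    F=f['img'].shape[0]/2/np.tan(np.radians(f['vfov'])/2)
    x,y,z=c[:,0],-c[:,1],-c[:,2]; r=np.hypot(x,y); t=np.arctan2(r,z)*F/r
    return np.c_[f['cx']+x*t,f['cy']+y*t]
def st():
    o=bot.observe(); c,s=np.cos(B[2]),np.sin(B[2]); d=o['position']-[B[0],B[1],0]
    F=o['force']
    print('t %.2f board xyz mm'%o['clock'],np.round([1000*(c*d[0]+s*d[1]),1000*(-s*d[0]+c*d[1]),1000*d[2]],1),'rpy',np.round(o['tool_rot'],4),'F board',np.round([c*F[0]+s*F[1],-s*F[0]+c*F[1],F[2]],1),'w %.4f ff %.1f'%(o['grip_width'],o['finger_force']))
E
python3 - <<'E'
from h import *
st()
f=save('wrist','w1'); print(f['vfov'])
pts=[[38,-140,62],[-42,-90,79],[83,-90,79],[-42,-90,21],[50,-225,77],[80,-225,77],[12,-30,33],[-70,-125,18],[62.5,-140,77]]
uv=fish(f,b2w(pts)); print(uv.round(1).tolist())
im=cv2.imread('pics/w1.png')
for u in uv: cv2.drawMarker(im,tuple(int(round(a)) for a in u),(0,0,255),1,7)
cv2.imwrite('pics/w1m.png',cv2.resize(im,(800,600),interpolation=cv2.INTER_CUBIC))
E
```

```text
t 4.05 board xyz mm [  65.3 -136.1  193.4] rpy [ 3.1401e+00 -1.7000e-03  1.6358e+00] F board [-0.8  0.9  0.2] w 0.0853 ff 0.0
65.70646984690485
[[249.4, 185.2], [163.9, 139.5], [296.5, 137.7], [181.0, 132.6], [261.7, 267.4], [290.2, 267.5], [225.9, 76.0], [160.8, 163.1], [273.8, 189.4]]
```

View pics/w1m.png

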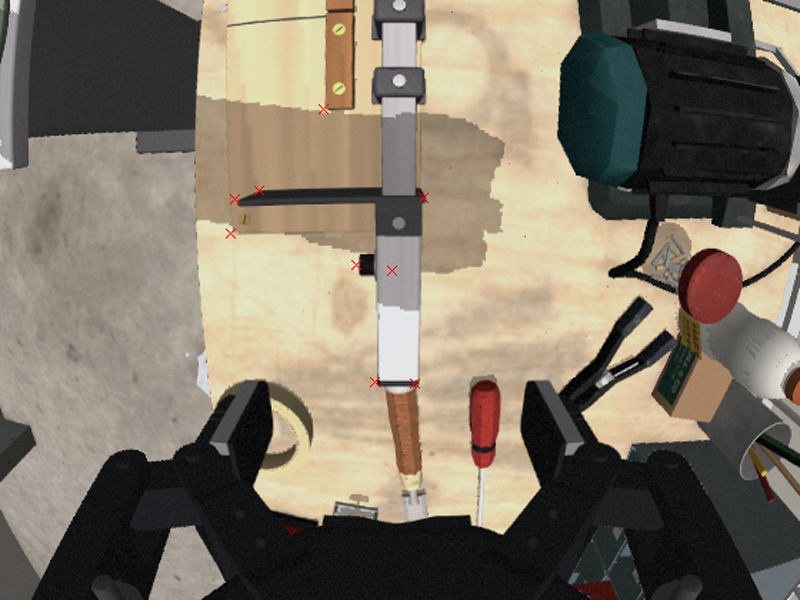

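The wrist view shows the sleeve at cols 378-420 (on the 800 px picture), the button at (367,264) and the plate at row ~195. The predicted markers sit about 2 mm low in board x. I'll go lower and check again.

Emit:
{"api": "apply_moves", "payload": {
  "claw": [0.085,0.085,0.085,0.085,0.085],
  "xyz": [
    [-0.002,0,0.02],
    [-0.001,0,0.025],
    [-0.001,0,0.02],
    [0,0,0.01],
    [0,0,0]
  ],
  "twist": [
    [0,0,0],
    [0,0,0],
    [0,0,0],
    [0,0,0],
    [0,0,0]
  ]
}}

```text
clock: 4.6
position: [0.5473, -0.2336, 0.1175]
tool_rot: [-3.14, -0.001, 1.63]
force: [0.2, -0.0, -0.3]
grip_width: 0.0854
finger_force: 0.0
```

```bash
python3 - <<'E'
from h import *
st()
f=save('wrist','w2')
pts=[[38,-140,62],[-42,-90,79],[83,-90,79],[50,-225,77],[80,-225,77],[12,-30,33],[12,118,33],[-70,-125,18],[50,-140,77],[80,-140,77],[50,-135,77],[81,-16,82],[49,-16,82]]
uv=fish(f,b2w(pts)); print((uv/.7).round(1).tolist())
im=cv2.resize(cv2.imread('pics/w2.png'),(800,600),interpolation=cv2.INTER_CUBIC)
for u in uv/.7: cv2.drawMarker(im,tuple(int(round(a)) for a in u),(0,0,255),1,7)
cv2.imwrite('pics/w2m.png',im)
E
```

```text
t 4.60 board xyz mm [  61.4 -144.4  117.5] rpy [-3.1398e+00 -6.0000e-04  1.6300e+00] F board [ 0.2 -0.1 -0.3] w 0.0854 ff 0.0
[[352.1, 287.1], [191.7, 204.1], [440.9, 198.5], [375.9, 433.6], [427.2, 433.6], [308.3, 86.2], [314.1, -133.0], [196.8, 244.8], [372.9, 296.3], [432.1, 296.4], [372.8, 286.9], [438.5, 43.0], [368.3, 42.6]]
```

View pics/w2m.png

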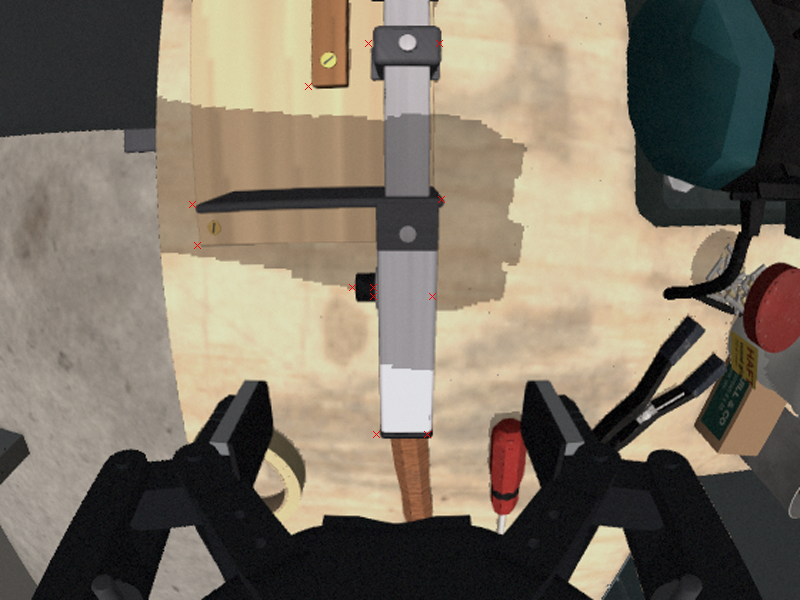

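The closer view has the sleeve edges at cols 378 and 436 on row 296, the button at row 287, and the fence corner at (312,87). That makes the board about 2.2 mm further in +x than the fit, with y agreeing. I'll correct for that and descend.

Emit:
{"api": "apply_moves", "payload": {
  "claw": [0.085,0.085,0.085,0.085,0.085,0.085,0.085],
  "xyz": [
    [0.0044,0.0033,0.005],
    [0,0,0.02],
    [0,0,0.02],
    [0,0,0.02],
    [0,0,0.01],
    [0,0,0],
    [0,0,0]
  ],
  "twist": [
    [0,0,0],
    [0,0,0],
    [0,0,0],
    [0,0,0],
    [0,0,0],
    [0,0,0],
    [0,0,0]
  ]
}}

```text
clock: 5.35
position: [0.5519, -0.2285, 0.0442]
tool_rot: [3.141, 0.0, 1.631]
force: [-0.1, -0.1, -0.7]
grip_width: 0.0848
finger_force: 0.0
```

```bash
sed -i 's/B=np.array(\[0.4774,/B=np.array([0.4796,/' h.py; python3 -c "
from h import *
st()"
```

```text
t 5.35 board xyz mm [  64.1 -139.5   44.2] rpy [3.1407e+00 3.0000e-04 1.6309e+00] F board [-0.1 -0.1 -0.7] w 0.0848 ff 0.0
```

Emit:
{"api": "apply_moves", "payload": {
  "claw": [0.06,0.048,0.044,0.04,0.037,0.034,0.034,0.034,0.034,0.034],
  "xyz": [
    [0,-0.0015,0.001],
    [0,0,0],
    [0,0,0],
    [0,0,0],
    [0,0,0],
    [0,0,0],
    [0,0,0],
    [0,0,0],
    [0,0,0],
    [0,0,0]
  ],
  "twist": [
    [0,0,0],
    [0,0,0],
    [0,0,0],
    [0,0,0],
    [0,0,0],
    [0,0,0],
    [0,0,0],
    [0,0,0],
    [0,0,0],
    [0,0,0]
  ],
  "force": 20
}}

```text
clock: 6.35
position: [0.5498, -0.2287, 0.0424]
tool_rot: [-3.142, -0.0, 1.631]
force: [-0.3, -0.9, 0.2]
grip_width: 0.0338
finger_force: 0.0
```

```bash
python3 -c "
from h import *
st()"
```

```text
t 6.35 board xyz mm [  62.  -139.5   42.4] rpy [-3.1416e+00 -1.0000e-04  1.6307e+00] F board [-0.3 -0.9  0.2] w 0.0338 ff 0.0
```

```bash
python3 - <<'E'
from h import *
f=save('wrist','w3')
pts=[[38,-140,62],[50,-225,77],[80,-225,77],[83,-90,79]]
print((fish(f,b2w(pts))/.7).round(1).tolist())
cv2.imwrite('pics/w3m.png',cv2.resize(cv2.imread('pics/w3.png'),(800,600),interpolation=cv2.INTER_CUBIC))
E
```

```text
[[333.8, 358.7], [368.7, 534.9], [434.0, 534.8], [460.2, 243.4]]
```

View pics/w3m.png

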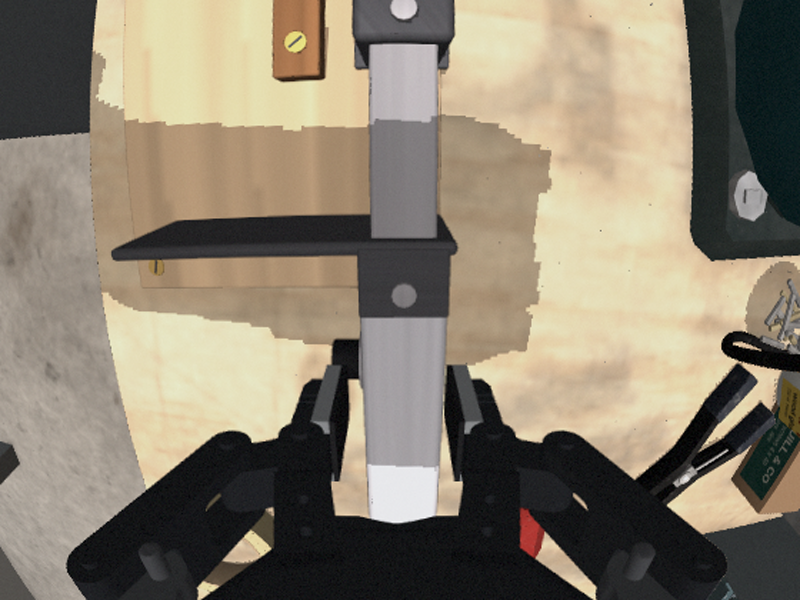

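```bash
python3 - <<'E'
from h import *
o=bot.observe(); f=bot.grab_frame('wrist')
V=np.linalg.inv(f['view']); R=cv2.Rodrigues(np.zeros(3))[0]
from scipy.spatial.transform import Rotation as Ro
R=Ro.from_euler('xyz',o['tool_rot']).as_matrix()
print('cam in tool',(R.T@(V[:3,3]-o['position'])).round(4),'axis',(R.T@-V[:3,2]).round(3))
g=np.array([[sx,sy*.017,z] for z in(0,-.019,-.04) for sx in(-.011,.011) for sy in(-1,1)])
uv=fish(f,o['position']+g@R.T)/.7
for a,b in zip(g,uv): print(a,b.round(0))
print((fish(f,b2w([[38,-140,62],[38,-140,70],[38,-140,54],[38,-132,62],[38,-148,62],[50,-140,62]]))/.7).round())
E
```

```text
cam in tool [ 0.0823  0.0005 -0.1815] axis [-0.325 -0.     0.946]
[-0.011 -0.017  0.   ] [356. 360.]
[-0.011  0.017  0.   ] [434. 360.]
[ 0.011 -0.017  0.   ] [355. 313.]
[0.011 0.017 0.   ] [436. 313.]
[-0.011 -0.017 -0.019] [353. 381.]
[-0.011  0.017 -0.019] [437. 381.]
[ 0.011 -0.017 -0.019] [351. 331.]
[ 0.011  0.017 -0.019] [439. 332.]
[-0.011 -0.017 -0.04 ] [348. 410.]
[-0.011  0.017 -0.04 ] [442. 410.]
[ 0.011 -0.017 -0.04 ] [345. 356.]
[ 0.011  0.017 -0.04 ] [445. 356.]
[[334. 359.]
 [331. 368.]
 [336. 350.]
 [333. 340.]
 [335. 376.]
 [364. 359.]]
```

The wrist picture shows the pads ending around row 365, just short of the button (345,358), and the grip force is zero. I'll check the fingertips against the reported TCP with the scene camera.

```bash
python3 - <<'E'
from h import *
from scipy.spatial.transform import Rotation as Ro
o=bot.observe(); f=save('scene','s2'); R=Ro.from_euler('xyz',o['tool_rot']).as_matrix()
g=np.array([[0,0,0],[0,-.017,0],[0,.017,0],[0,-.017,-.04]])
uv=proj(f,o['position']+g@R.T)
b=proj(f,b2w([[38,-140,62],[50,-225,77],[-42,-90,79],[-42,-90,21],[50,-225,47]]))
print(uv.round(),b.round())
i=f['img'][:,:,::-1]; u0,v0=(uv[0]-[60,45]).astype(int); s=6
c=cv2.resize(i[v0:v0+90,u0:u0+120].copy(),None,fx=s,fy=s,interpolation=cv2.INTER_CUBIC)
for P,col in((uv,(0,0,255)),(b,(0,255,0))):
    for p in P: cv2.drawMarker(c,tuple(int(x) for x in (p-[u0,v0])*s),col,1,12)
cv2.imwrite('pics/s2c.png',c)
E
```

```text
[[334. 221.]
 [332. 223.]
 [337. 218.]
 [332. 210.]] [[331. 218.]
 [363. 218.]
 [301. 221.]
 [301. 240.]
 [363. 228.]]
```

View pics/s2c.png

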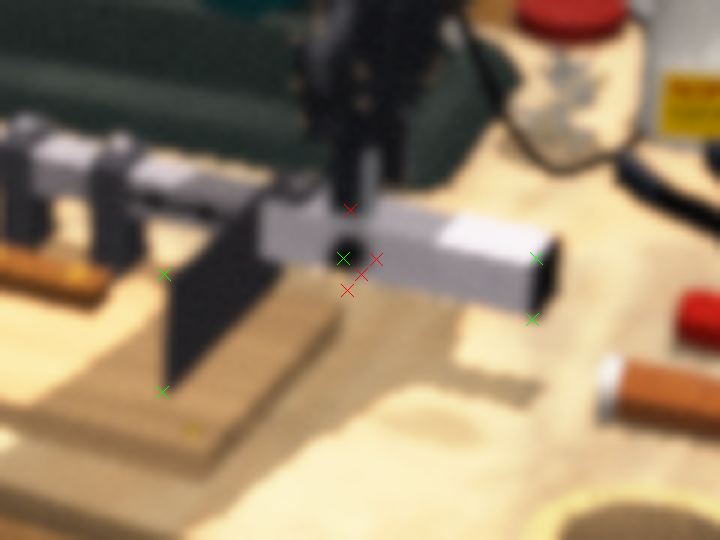

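The scene picture shows the fingertips at about (350,212), above the tube top and about 38 mm short of the reported TCP. So the true tips lie roughly 0.038 m behind the stated TCP. I'll open, go 36 mm lower, and check.

Emit:
{"api": "apply_moves", "payload": {
  "claw": [0.065,0.065,0.065,0.065,0.065,0.065,0.065,0.065],
  "xyz": [
    [0,0,0],
    [0,0,0],
    [0,0,0],
    [0,0.0005,0.012],
    [0,0,0.012],
    [0,0,0.012],
    [0,0,0],
    [0,0,0]
  ],
  "twist": [
    [0,0,0],
    [0,0,0],
    [0,0,0],
    [0,0,0],
    [0,0,0],
    [0,0,0],
    [0,0,0],
    [0,0,0]
  ]
}}

```text
clock: 7.3
position: [0.5501, -0.2284, 0.0059]
tool_rot: [-3.141, -0.001, 1.631]
force: [-0.1, -0.2, 0.1]
grip_width: 0.0652
finger_force: 0.0
```

```bash
python3 - <<'E'
from h import *
st()
f=save('scene','s3'); i=f['img'][:,:,::-1]; w=save('wrist','w4')['img'][:,:,::-1]
a=cv2.resize(i[176:256,274:374],(500,400),interpolation=cv2.INTER_CUBIC)
b=cv2.resize(w[140:370,200:340],(244,400),interpolation=cv2.INTER_CUBIC)
cv2.imwrite('pics/s3c.png',np.hstack([a,b]))
E
```

```text
t 7.30 board xyz mm [  62.3 -139.3    5.9] rpy [-3.1407e+00 -5.0000e-04  1.6309e+00] F board [-0.1 -0.2  0.1] w 0.0652 ff 0.0
```

View pics/s3c.png

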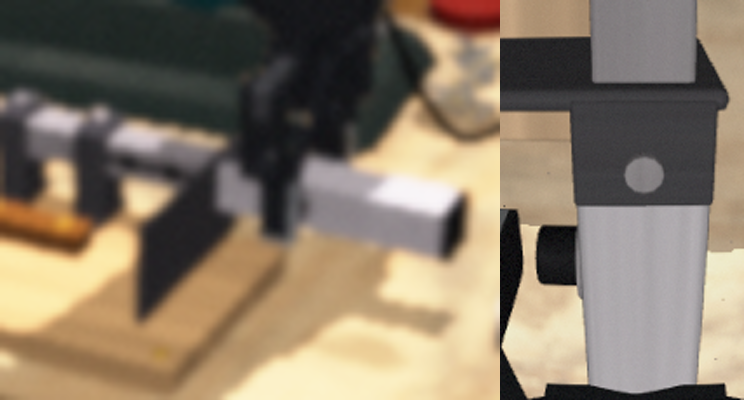

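The fingers now straddle the tube with the near one level with the button. Squeezing.

Emit:
{"api": "apply_moves", "payload": {
  "claw": [0.05,0.045,0.042,0.04,0.038,0.036,0.034,0.032,0.032,0.032],
  "xyz": [
    [0,0,0],
    [0,0,0],
    [0,0,0],
    [0,0,0],
    [0,0,0],
    [0,0,0],
    [0,0,0],
    [0,0,0],
    [0,0,0],
    [0,0,0]
  ],
  "twist": [
    [0,0,0],
    [0,0,0],
    [0,0,0],
    [0,0,0],
    [0,0,0],
    [0,0,0],
    [0,0,0],
    [0,0,0],
    [0,0,0],
    [0,0,0]
  ],
  "force": 20
}}

```text
clock: 8.4
position: [0.5499, -0.229, 0.0068]
tool_rot: [-3.141, 0.0, 1.631]
force: [-4.5, -0.1, 6.3]
grip_width: 0.0348
finger_force: 21.4
```

```bash
python3 -c "
from h import *
st()"
```

```text
t 8.40 board xyz mm [  62.1 -139.8    6.8] rpy [-3.1409e+00  4.0000e-04  1.6306e+00] F board [-4.5  0.2  6.3] w 0.0348 ff 21.4
```

Width 34.8 mm at 21 N means the button is fully in. Sliding 9 mm to free it.

Emit:
{"api": "apply_moves", "payload": {
  "claw": [0.032,0.032,0.032,0.032,0.032,0.032,0.032,0.032,0.032],
  "xyz": [
    [0.001,0,0],
    [0.0015,0,0],
    [0.0015,0,0],
    [0.0015,0,0],
    [0.0015,0,0],
    [0.001,0,0],
    [0.001,0,0],
    [0,0,0],
    [0,0,0]
  ],
  "twist": [
    [0,0,0],
    [0,0,0],
    [0,0,0],
    [0,0,0],
    [0,0,0],
    [0,0,0],
    [0,0,0],
    [0,0,0],
    [0,0,0]
  ]
}}

```text
clock: 9.3
position: [0.5494, -0.2209, 0.0068]
tool_rot: [-3.141, 0.001, 1.63]
force: [-3.6, -4.3, 4.5]
grip_width: 0.0348
finger_force: 21.5
```

```bash
python3 - <<'E'
from h import *
st()
f=bot.grab_frame('wrist'); cv2.imwrite('pics/w5.png',f['img'][:,:,::-1])
# stop plate edge: column profile near plate right end
print((fish(f,b2w([[81,-90,79],[81,-81,79],[81,-95,79]]))).round(1))
E
```

```text
t 9.30 board xyz mm [  62.  -131.7    6.8] rpy [-3.1411e+00  1.4000e-03  1.6300e+00] F board [-3.9 -4.1  4.5] w 0.0348 ff 21.5
[[328.4 213.7]
 [329.7 189.7]
 [327.6 226.4]]
```

Emit:
{"api": "apply_moves", "payload": {
  "claw": [0.04,0.048,0.055,0.055,0.055],
  "xyz": [
    [0,0,0],
    [0,0,0],
    [0,0,0],
    [0,0,0],
    [0,0,0]
  ],
  "twist": [
    [0,0,0],
    [0,0,0],
    [0,0,0],
    [0,0,0],
    [0,0,0]
  ]
}}

```text
clock: 9.85
position: [0.55, -0.2196, 0.0065]
tool_rot: [3.141, -0.0, 1.631]
force: [0.0, 0.2, -0.6]
grip_width: 0.0547
finger_force: 0.0
```

```bash
cat >> h.py <<'E'
def match(a,b,r):  # shift of patch r=(u0,u1,v0,v1) from picture a to b, px
    A=cv2.imread(f'pics/{a}.png',0);C=cv2.imread(f'pics/{b}.png',0);u0,u1,v0,v1=r
    m=40; V=max(v0-m,0);U=max(u0-m,0)
    s=cv2.matchTemplate(C[V:v1+m,U:u1+m],A[v0:v1,u0:u1],cv2.TM_CCOEFF_NORMED)
    _,q,_,p=cv2.minMaxLoc(s); return p[0]+U-u0,p[1]+V-v0,round(q,3)
E
python3 - <<'E'
from h import *
st(); save('wrist','w6')
# plate+block (crop cols 570-720 of 500.. -> px), button, fence screw
R={'block':(236,330,155,265),'button':(208,232,262,310),'fence':(180,235,20,60)}
for n,r in R.items(): print(n,match('w4','w5',r),match('w4','w6',r))
E
```

```text
t 9.85 board xyz mm [  62.7 -130.4    6.5] rpy [ 3.1413 -0.      1.6309] F board [ 0.1  0.2 -0.6] w 0.0547 ff 0.0
block (1, -1, 0.959) (0, 2, 0.993)
button (10, 3, 0.428) (10, 2, 0.966)
fence (1, 15, 0.98) (0, 17, 0.98)
```

The plate travelled with the gripper (~8 mm), and the button now rides about 4.5 mm in. So it's free and between holes. Next I'll back off and grip the tube well away from the button.

Emit:
{"api": "apply_moves", "payload": {
  "claw": [0.055,0.055,0.055,0.055,0.05,0.04,0.033,0.029,0.027,0.027,0.027],
  "xyz": [
    [-0.015,0.0023,0],
    [-0.02,0,0],
    [-0.015,0,0],
    [0,0,0],
    [0,0,0],
    [0,0,0],
    [0,0,0],
    [0,0,0],
    [0,0,0],
    [0,0,0],
    [0,0,0]
  ],
  "twist": [
    [0,0,0],
    [0,0,0],
    [0,0,0],
    [0,0,0],
    [0,0,0],
    [0,0,0],
    [0,0,0],
    [0,0,0],
    [0,0,0],
    [0,0,0],
    [0,0,0]
  ],
  "force": 20
}}

```text
clock: 11.0
position: [0.5549, -0.2688, 0.0065]
tool_rot: [-3.141, -0.0, 1.631]
force: [-3.9, 3.5, 6.2]
grip_width: 0.0298
finger_force: 20.3
```

```bash
python3 - <<'E'
from h import *
st(); save('wrist','w7')
E
```

```text
t 11.00 board xyz mm [  64.7 -179.9    6.5] rpy [-3.1410e+00 -4.0000e-04  1.6314e+00] F board [-3.7  3.7  6.2] w 0.0298 ff 20.3
```

Emit:
{"api": "apply_moves", "payload": {
  "claw": [0.027,0.027,0.027,0.027,0.027,0.027],
  "xyz": [
    [0.0015,0,0],
    [0.002,0,0],
    [0.002,0,0],
    [0.002,0,0],
    [0.002,0,0],
    [0.001,0,0]
  ],
  "twist": [
    [0,0,0],
    [0,0,0],
    [0,0,0],
    [0,0,0],
    [0,0,0],
    [0,0,0]
  ]
}}

```text
clock: 11.65
position: [0.5544, -0.2609, 0.0066]
tool_rot: [3.141, 0.002, 1.63]
force: [-0.3, -11.2, -1.3]
grip_width: 0.0297
finger_force: 20.0
```

Emit:
{"api": "apply_moves", "payload": {
  "claw": [0.027,0.027],
  "xyz": [
    [0.001,0,0],
    [0.0005,0,0]
  ],
  "twist": [
    [0,0,0],
    [0,0,0]
  ]
}}

```text
clock: 11.85
position: [0.5543, -0.2594, 0.0066]
tool_rot: [3.141, 0.002, 1.63]
force: [-0.8, -11.2, -0.9]
grip_width: 0.0301
finger_force: 20.0
```

```bash
python3 - <<'E'
from h import *
st(); save('wrist','w8')
R={'block':(236,320,80,190)}
cv2.imwrite('pics/q.png',cv2.imread('pics/w8.png'))
for n,r in R.items(): print(n,match('w7','w8',r))
E
```

```text
t 11.85 board xyz mm [  64.7 -170.5    6.6] rpy [3.1414e+00 2.4000e-03 1.6299e+00] F board [ -1.4 -11.1  -0.9] w 0.0301 ff 20.0
block (0, 0, 0.99)
```

Emit:
{"api": "apply_moves", "payload": {
  "claw": [0.027,0.027],
  "xyz": [
    [0.001,0,0],
    [0.0005,0,0]
  ],
  "twist": [
    [0,0,0],
    [0,0,0]
  ]
}}

```text
clock: 12.1
position: [0.5542, -0.2579, 0.0066]
tool_rot: [3.141, 0.002, 1.63]
force: [-0.0, -10.5, -0.1]
grip_width: 0.0296
finger_force: 20.1
```

Emit:
{"api": "apply_moves", "payload": {
  "claw": [0.027,0.027],
  "xyz": [
    [0.001,0,0],
    [0.0005,0,0]
  ],
  "twist": [
    [0,0,0],
    [0,0,0]
  ]
}}

```text
clock: 12.3
position: [0.5541, -0.2564, 0.0065]
tool_rot: [3.141, 0.002, 1.63]
force: [-0.2, -9.8, -0.1]
grip_width: 0.0301
finger_force: 20.1
```

Emit:
{"api": "apply_moves", "payload": {
  "claw": [0.027,0.027],
  "xyz": [
    [0.001,0,0],
    [0.0005,0,0]
  ],
  "twist": [
    [0,0,0],
    [0,0,0]
  ]
}}

```text
clock: 12.5
position: [0.554, -0.2548, 0.0066]
tool_rot: [3.141, 0.002, 1.63]
force: [0.6, -9.5, -0.1]
grip_width: 0.0294
finger_force: 20.1
```

Emit:
{"api": "apply_moves", "payload": {
  "claw": [0.027,0.027],
  "xyz": [
    [0.0005,0,0],
    [0.0005,0,0]
  ],
  "twist": [
    [0,0,0],
    [0,0,0]
  ]
}}

```text
clock: 12.7
position: [0.5539, -0.2538, 0.0065]
tool_rot: [3.141, 0.002, 1.63]
force: [-0.4, -9.7, 0.9]
grip_width: 0.0293
finger_force: 20.1
```

Emit:
{"api": "apply_moves", "payload": {
  "claw": [0.027,0.027],
  "xyz": [
    [0.0007,0,0],
    [0.0005,0,0]
  ],
  "twist": [
    [0,0,0],
    [0,0,0]
  ]
}}

```text
clock: 12.9
position: [0.5538, -0.2519, 0.0065]
tool_rot: [-3.141, 0.001, 1.63]
force: [-2.0, -7.4, 2.7]
grip_width: 0.0298
finger_force: 20.9
```

Emit:
{"api": "apply_moves", "payload": {
  "claw": [0.027,0.027],
  "xyz": [
    [0.0007,0,0],
    [0.0005,0,0]
  ],
  "twist": [
    [0,0,0],
    [0,0,0]
  ]
}}

```text
clock: 13.1
position: [0.5538, -0.2516, 0.0066]
tool_rot: [3.141, 0.002, 1.63]
force: [-1.4, -12.9, -0.2]
grip_width: 0.0299
finger_force: 20.6
```

```bash
python3 - <<'E'
from h import *
st(); save('wrist','w9')
print(match('w7','w9',(236,320,80,190)),match('w7','w9',(215,250,150,250)))
for n in('w7','w8','w9'):
    g=cv2.imread(f'pics/{n}.png',0); f=bot
    # dark cap pixels left of sleeve
    print(n,[int((g[v,190:262]<45).sum()) for v in range(170,235,6)])
E
```

```text
t 13.10 board xyz mm [  64.6 -162.6    6.6] rpy [3.1414e+00 2.4000e-03 1.6299e+00] F board [ -2.2 -12.8  -0.2] w 0.0299 ff 20.6
(0, 0, 0.989) (0, 0, 0.849)
w7 [14, 13, 14, 13, 13, 12, 0, 0, 0, 0, 0]
w8 [13, 14, 14, 14, 13, 12, 0, 0, 0, 0, 0]
w9 [24, 24, 25, 25, 24, 24, 0, 0, 0, 0, 0]
```

It has snapped in: the button cap protrudes again (14 → 24 px), and the force dropped to 7 N and then rose against the hole edge. I'll stop pushing, ease back, release and rise, then refine the true tip offset.

Emit:
{"api": "apply_moves", "payload": {
  "claw": [0.027,0.04,0.055,0.06,0.06,0.06,0.06,0.06,0.06,0.06],
  "xyz": [
    [-0.001,0,0],
    [0,0,0],
    [0,0,0],
    [0,0,0],
    [0,0,-0.02],
    [0,0,-0.03],
    [0,0,-0.03],
    [0,0,-0.03],
    [0,0,-0.02],
    [0,0,0]
  ],
  "twist": [
    [0,0,0],
    [0,0,0],
    [0,0,0],
    [0,0,0],
    [0,0,0],
    [0,0,0],
    [0,0,0],
    [0,0,0],
    [0,0,0],
    [0,0,0]
  ]
}}

```text
clock: 14.15
position: [0.5554, -0.2508, 0.1392]
tool_rot: [3.138, 0.002, 1.631]
force: [0.2, -0.0, 0.5]
grip_width: 0.0597
finger_force: 0.0
```

```bash
python3 - <<'E'
from h import *
st(); f=bot.grab_frame('scene')
for x in(22,30): print('s3 x',x,[(z,proj(f,b2w([[x,-139,z]]))[0].round(1).tolist()) for z in(35,40,45,50)])
for x in(37,45): print('s2',x,[(z,proj(f,b2w([[x,-139.5,z]]))[0].round(1).tolist()) for z in(70,75,80,85,90)])
w=save('wrist','w10')
# compare sleeve edge rows now: project plate top front edge for candidate y
for y in(-68,-66,-64,-62): print(y,fish(w,b2w([[0,y,79],[65,y-5-17.5,77],[80,y-135,77]])).round(1).tolist())
g=cv2.imread('pics/w10.png',0)
for x in(0,20):
    u=int(fish(w,b2w([[x,-65,79]]))[0,0]); print(x,u,g[60:200:1,u].tolist())
E
```

```text
t 14.15 board xyz mm [  66.3 -162.   139.2] rpy [3.1378e+00 1.8000e-03 1.6308e+00] F board [ 0.2 -0.1  0.5] w 0.0597 ff 0.0
s3 x 22 [(35, [328.2, 229.4]), (40, [328.2, 227.8]), (45, [328.3, 226.1]), (50, [328.4, 224.5])]
s3 x 30 [(35, [329.4, 228.2]), (40, [329.4, 226.5]), (45, [329.5, 224.9]), (50, [329.6, 223.2])]
s2 37 [(70, [331.1, 215.5]), (75, [331.1, 213.8]), (80, [331.2, 212.1]), (85, [331.3, 210.5]), (90, [331.4, 208.8])]
s2 45 [(70, [332.2, 214.3]), (75, [332.3, 212.6]), (80, [332.4, 210.9]), (85, [332.5, 209.3]), (90, [332.5, 207.6])]
-68 [[188.2, 85.0], [276.1, 112.5], [294.0, 251.1]]
-66 [[188.1, 82.3], [276.1, 109.8], [294.1, 248.9]]
-64 [[188.1, 79.7], [276.1, 107.1], [294.2, 246.8]]
-62 [[188.1, 77.1], [276.1, 104.4], [294.2, 244.6]]
0 188 [209, 212, 211, 209, 210, 211, 212, 211, 212, 212, 211, 211, 210, 171, 145, 145, 145, 144, 144, 143, 84, 52, 58, 55, 50, 47, 33, 24, 28, 104, 144, 143, 146, 142, 147, 146, 145, 144, 144, 148, 145, 145, 143, 146, 144, 147, 144, 145, 143, 145, 145, 148, 147, 144, 142, 145, 144, 144, 143, 143, 144, 144, 145, 146, 145, 145, 146, 145, 14
[... 356 characters left out ...]
]
20 214 [214, 213, 212, 214, 215, 213, 213, 213, 211, 212, 214, 212, 213, 213, 214, 193, 194, 175, 115, 59, 54, 56, 51, 48, 41, 30, 28, 59, 127, 142, 145, 146, 143, 145, 147, 143, 147, 148, 147, 145, 143, 145, 147, 144, 145, 146, 145, 149, 146, 146, 145, 147, 147, 146, 146, 146, 144, 147, 143, 145, 145, 146, 146, 147, 147, 145, 147, 146, 144, 147, 146, 147, 146, 145, 145, 146, 147, 145, 145, 145, 146, 145, 148, 146, 147, 146, 133, 109, 138, 138, 139, 135, 133, 132, 131, 134, 135, 136, 137, 141, 143, 143, 141, 141, 144, 143, 144, 148, 151, 151, 151, 152, 151, 152, 149, 148, 149, 145, 145, 147, 146, 147, 151, 150, 153, 161, 219, 218, 218, 218, 218, 218, 217, 219, 216, 215, 214, 214, 214, 216]
```

The stop face now reads about y = −64.5, i.e. one 25 mm step on from −90. On to the offcut.

Emit:
{"api": "apply_moves", "payload": {
  "claw": [0.085,0.085,0.085,0.085,0.085,0.085,0.085,0.085,0.085,0.085,0.085,0.085,0.085,0.085,0.085,0.085,0.085,0.085,0.085,0.085],
  "xyz": [
    [0.0303,-0.0045,0],
    [0.0303,-0.0045,0],
    [0.0303,-0.0045,0],
    [0.0303,-0.0045,0],
    [0.0303,-0.0045,0],
    [0.0303,-0.0045,0],
    [0.0303,-0.0045,0],
    [0.0303,-0.0045,0],
    [0.0303,-0.0045,0],
    [0.0303,-0.0045,0],
    [0.0303,-0.0045,0],
    [0.0303,-0.0045,0],
    [0.0303,-0.0045,0],
    [0.0303,-0.0045,0],
    [0.0303,-0.0045,0],
    [0.0303,-0.0045,0],
    [0,0,0],
    [0,0,0],
    [0,0,0],
    [0,0,0]
  ],
  "twist": [
    [0,0,0],
    [0,0,0],
    [0,0,0],
    [0,0,0],
    [0,0,0],
    [0,0,0],
    [0,0,0],
    [0,0,0],
    [0,0,0],
    [0,0,0],
    [0,0,0],
    [0,0,0],
    [0,0,0],
    [0,0,0],
    [0,0,0],
    [0,0,0],
    [0,0,0.14],
    [0,0,0.14],
    [0,0,0],
    [0,0,0]
  ]
}}

```text
clock: 16.25
position: [0.4526, 0.2289, 0.1358]
tool_rot: [-3.141, 0.001, 1.355]
force: [-0.1, -0.2, 0.7]
grip_width: 0.0851
finger_force: 0.0
```

```bash
python3 - <<'E'
from h import *
o=bot.observe(); print(o['clock'],o['position'].round(4),o['tool_rot'].round(4))
f=save('wrist','w11')
def off(x,y,a,p):
    c,s=np.cos(a),np.sin(a); p=np.array(p)/1000; return np.c_[x+c*p[:,0]-s*p[:,1],y+s*p[:,0]+c*p[:,1],p[:,2]]
uv=fish(f,off(.4543,.2289,-.2199,[[30,70,35],[30,-70,35],[-30,-70,35],[-30,70,35]])); print(uv.round(1))
im=cv2.resize(cv2.imread('pics/w11.png'),(800,600),interpolation=cv2.INTER_CUBIC)
for u in uv/.7: cv2.drawMarker(im,tuple(int(round(a)) for a in u),(0,0,255),1,9)
cv2.imwrite('pics/w11m.png',im)
E
```

```text
16.25 [0.4526 0.2289 0.1358] [-3.1408e+00  7.0000e-04  1.3553e+00]
[[313.8 112.1]
 [308.4 258.3]
 [247.4 258. ]
 [244.  111.7]]
```

View pics/w11m.png

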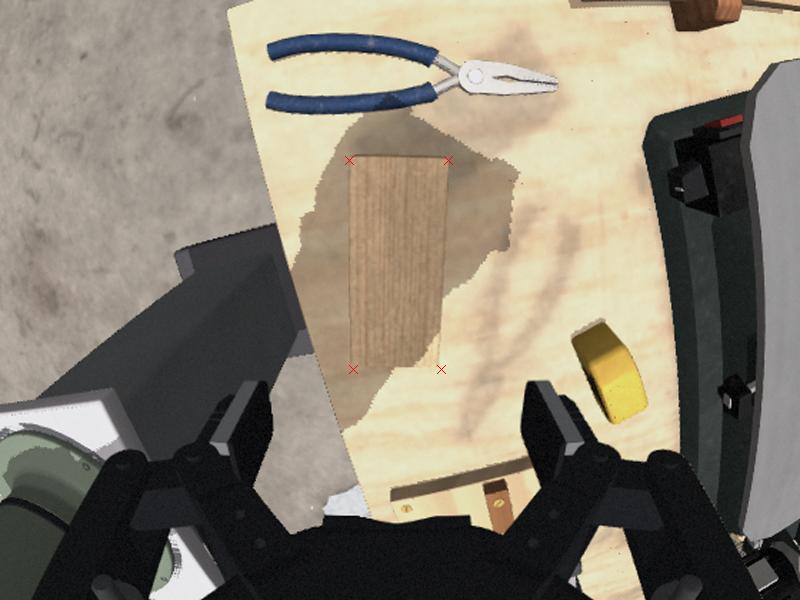

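The offcut's top corners are at (350,156), (448,157), (440,368) and (352,366), about 2 mm further in +y than the markers. The fingers will clear both sides. Descending and gripping.

Emit:
{"api": "apply_moves", "payload": {
  "claw": [0.085,0.085,0.085,0.085,0.085,0.085,0.085,0.085,0.085,0.075,0.065,0.058,0.055,0.055,0.055],
  "xyz": [
    [0.0024,0.001,0.02],
    [0,0,0.03],
    [0,0,0.03],
    [0,0,0.03],
    [0,0,0.02],
    [0,0,0.015],
    [0,0,0.013],
    [0,0,0],
    [0,0,0],
    [0,0,0],
    [0,0,0],
    [0,0,0],
    [0,0,0],
    [0,0,0],
    [0,0,0]
  ],
  "twist": [
    [0,0,0],
    [0,0,0],
    [0,0,0],
    [0,0,0],
    [0,0,0],
    [0,0,0],
    [0,0,0],
    [0,0,0],
    [0,0,0],
    [0,0,0],
    [0,0,0],
    [0,0,0],
    [0,0,0],
    [0,0,0],
    [0,0,0]
  ],
  "force": 40
}}

```text
clock: 17.8
position: [0.4548, 0.2313, -0.0208]
tool_rot: [3.141, -0.0, 1.351]
force: [-2.9, -1.0, 12.6]
grip_width: 0.0591
finger_force: 40.9
```

```bash
python3 - <<'E'
from h import *
o=bot.observe(); print({k:np.round(v,4) for k,v in o.items() if k in('clock','position','tool_rot','force','grip_width','finger_force')})
E
```

```text
{'clock': np.float64(17.8), 'position': array([ 0.4548,  0.2313, -0.0208]), 'tool_rot': array([ 3.1408e+00, -5.0000e-04,  1.3505e+00]), 'force': array([-2.9424, -1.0268, 12.5837]), 'finger_force': np.float64(40.9057), 'grip_width': np.float64(0.0591)}
```

Emit:
{"api": "apply_moves", "payload": {
  "claw": [0.055,0.055,0.055,0.055,0.055,0.055,0.055,0.055,0.055,0.055,0.055,0.055,0.055,0.055,0.055,0.055,0.055,0.055,0.055,0.055],
  "xyz": [
    [0,0,-0.01],
    [0,0,-0.025],
    [0,0,-0.03],
    [0,0,-0.025],
    [0,0,-0.01],
    [0,0,0],
    [0,0,0],
    [-0.0163,-0.0006,0],
    [-0.027,-0.0015,0],
    [-0.03,-0.0015,0],
    [-0.03,-0.0015,0],
    [-0.03,-0.0015,0],
    [-0.03,-0.0015,0],
    [-0.03,-0.0015,0],
    [-0.03,-0.0015,0],
    [-0.03,-0.0015,0],
    [-0.03,-0.0015,0],
    [-0.02,-0.001,0],
    [-0.01,-0.0005,0],
    [0,0,0]
  ],
  "twist": [
    [0,0,0],
    [0,0,0],
    [0,0,0],
    [0,0,0],
    [0,0,-0.1],
    [0,0,-0.1],
    [0,0,-0.08],
    [0,0,0],
    [0,0,0],
    [0,0,0],
    [0,0,0],
    [0,0,0],
    [0,0,0],
    [0,0,0],
    [0,0,0],
    [0,0,0],
    [0,0,0],
    [0,0,0],
    [0,0,0],
    [0,0,0]
  ]
}}

```text
clock: 19.8
position: [0.4577, -0.0834, 0.0788]
tool_rot: [3.141, 0.0, 1.629]
force: [0.1, -0.1, -1.7]
grip_width: 0.0588
finger_force: 45.5
```

```bash
python3 - <<'E'
from h import *
st(); f=save('wrist','w12'); t=save('top','t12')
g=cv2.imread('pics/w12.png',0)
print(fish(f,b2w([[12,45,33],[12,118,33],[12,90,33]])).round(1))
E
```

```text
t 19.80 board xyz mm [-21.3  11.   78.8] rpy [3.1414e+00 3.0000e-04 1.6290e+00] F board [ 0.1 -0.1 -1.7] w 0.0588 ff 45.5
[[323.1 166. ]
 [325.2  63.4]
 [324.8 103.1]]
```

Emit:
{"api": "apply_moves", "payload": {
  "claw": [0.055,0.055,0.055,0.055,0.055,0.055,0.055,0.055],
  "xyz": [
    [0,0,0.015],
    [0,0,0.02],
    [0,0,0.015],
    [0,0,0.01],
    [0,0,0.006],
    [0,0,0.006],
    [0,0,0.004],
    [0,0,0]
  ],
  "twist": [
    [0,0,0],
    [0,0,0],
    [0,0,0],
    [0,0,0],
    [0,0,0],
    [0,0,0],
    [0,0,0],
    [0,0,0]
  ]
}}

```text
clock: 20.7
position: [0.4577, -0.0824, 0.0023]
tool_rot: [-3.141, -0.0, 1.631]
force: [0.0, 0.3, -1.6]
grip_width: 0.059
finger_force: 45.5
```

Emit:
{"api": "apply_moves", "payload": {
  "claw": [0.055,0.055,0.055],
  "xyz": [
    [0,0,0.002],
    [0,0,0.002],
    [0,0,0.001]
  ],
  "twist": [
    [0,0,0],
    [0,0,0],
    [0,0,0]
  ]
}}

```text
clock: 21.0
position: [0.4578, -0.0826, -0.0026]
tool_rot: [3.141, 0.0, 1.631]
force: [0.5, -0.5, -1.6]
grip_width: 0.0592
finger_force: 45.5
```

```bash
python3 - <<'E'
from h import *
st()
E
```

```text
t 21.00 board xyz mm [-21.1  11.8  -2.6] rpy [3.1414 0.     1.6306] F board [ 0.5 -0.6 -1.6] w 0.0592 ff 45.5
```

Emit:
{"api": "apply_moves", "payload": {
  "claw": [0.055,0.055],
  "xyz": [
    [0,0,0.0008],
    [0,0,0]
  ],
  "twist": [
    [0,0,0],
    [0,0,0]
  ]
}}

```text
clock: 21.2
position: [0.4578, -0.0826, -0.0027]
tool_rot: [3.141, 0.001, 1.631]
force: [-5.9, 0.9, 19.4]
grip_width: 0.059
finger_force: 47.8
```

Emit:
{"api": "apply_moves", "payload": {
  "claw": [0.055,0.055],
  "xyz": [
    [0,0,0.0008],
    [0,0,0]
  ],
  "twist": [
    [0,0,0],
    [0,0,0]
  ]
}}

```text
clock: 21.4
position: [0.4579, -0.0827, -0.0028]
tool_rot: [3.141, 0.001, 1.631]
force: [-11.2, 1.1, 43.9]
grip_width: 0.0591
finger_force: 50.6
```

Emit:
{"api": "apply_moves", "payload": {
  "claw": [0.055,0.055,0.055,0.055],
  "xyz": [
    [0,0,-0.0015],
    [0,0.001,0],
    [0,0.001,0],
    [0,0,0]
  ],
  "twist": [
    [0,0,0],
    [0,0,0],
    [0,0,0],
    [0,0,0]
  ]
}}

```text
clock: 21.8
position: [0.4593, -0.0825, -0.0027]
tool_rot: [-3.141, 0.0, 1.631]
force: [-5.1, 1.0, 10.5]
grip_width: 0.0588
finger_force: 46.8
```

Emit:
{"api": "apply_moves", "payload": {
  "claw": [0.055,0.055],
  "xyz": [
    [0,0.0006,0],
    [0,0,0]
  ],
  "twist": [
    [0,0,0],
    [0,0,0]
  ]
}}

```text
clock: 22.0
position: [0.4593, -0.0825, -0.0027]
tool_rot: [-3.14, 0.0, 1.631]
force: [-8.6, 0.2, 14.3]
grip_width: 0.0588
finger_force: 47.3
```

Emit:
{"api": "apply_moves", "payload": {
  "claw": [0.055,0.055],
  "xyz": [
    [0,0,-0.0005],
    [0,0,0]
  ],
  "twist": [
    [0,0,0],
    [0,0,0]
  ]
}}

```text
clock: 22.2
position: [0.4594, -0.0825, -0.0025]
tool_rot: [-3.14, 0.0, 1.631]
force: [-5.4, -0.8, -1.9]
grip_width: 0.0592
finger_force: 45.5
```

Emit:
{"api": "apply_moves", "payload": {
  "claw": [0.055,0.055],
  "xyz": [
    [0,0.0006,0],
    [0,0,0]
  ],
  "twist": [
    [0,0,0],
    [0,0,0]
  ]
}}

```text
clock: 22.4
position: [0.4594, -0.0826, -0.0026]
tool_rot: [-3.139, 0.0, 1.631]
force: [-9.0, -0.8, 5.9]
grip_width: 0.0591
finger_force: 46.2
```

```bash
python3 - <<'E'
from h import *
st(); f=save('wrist','w13')
E
```

```text
t 22.40 board xyz mm [-19.5  11.7  -2.6] rpy [-3.1386e+00  4.0000e-04  1.6310e+00] F board [-9.  -0.3  5.9] w 0.0591 ff 46.2
```

Contact with the fence at board x ≈ −19.5. I'll ease off a little and slide towards the stop plate.

Emit:
{"api": "apply_moves", "payload": {
  "claw": [0.055,0.055,0.055,0.055,0.055,0.055],
  "xyz": [
    [0,-0.0008,-0.0002],
    [-0.001,0,0],
    [-0.001,0,0],
    [-0.001,0,0],
    [-0.001,0,0],
    [0,0,0]
  ],
  "twist": [
    [0,0,0],
    [0,0,0],
    [0,0,0],
    [0,0,0],
    [0,0,0],
    [0,0,0]
  ]
}}

```text
clock: 23.05
position: [0.4596, -0.0861, -0.0024]
tool_rot: [-3.14, -0.0, 1.631]
force: [-4.9, 2.0, -1.9]
grip_width: 0.0591
finger_force: 45.5
```

Emit:
{"api": "apply_moves", "payload": {
  "claw": [0.055,0.055],
  "xyz": [
    [-0.0006,0,0],
    [0,0,0]
  ],
  "twist": [
    [0,0,0],
    [0,0,0]
  ]
}}

```text
clock: 23.25
position: [0.4597, -0.0866, -0.0024]
tool_rot: [-3.14, -0.001, 1.631]
force: [-5.1, 2.2, -2.5]
grip_width: 0.059
finger_force: 45.5
```

Emit:
{"api": "apply_moves", "payload": {
  "claw": [0.055,0.055],
  "xyz": [
    [-0.0005,0,0],
    [0,0,0]
  ],
  "twist": [
    [0,0,0],
    [0,0,0]
  ]
}}

```text
clock: 23.45
position: [0.4597, -0.0871, -0.0024]
tool_rot: [-3.14, -0.001, 1.631]
force: [-4.6, 3.3, -0.9]
grip_width: 0.0588
finger_force: 45.5
```

Friction only so far (2–3 N). Continuing in small steps.

Emit:
{"api": "apply_moves", "payload": {
  "claw": [0.055,0.055],
  "xyz": [
    [-0.0005,0,0],
    [0,0,0]
  ],
  "twist": [
    [0,0,0],
    [0,0,0]
  ]
}}

```text
clock: 23.65
position: [0.4597, -0.0876, -0.0024]
tool_rot: [-3.14, -0.001, 1.632]
force: [-5.4, 3.6, -1.5]
grip_width: 0.0592
finger_force: 45.5
```

Emit:
{"api": "apply_moves", "payload": {
  "claw": [0.055,0.055],
  "xyz": [
    [-0.0005,0,0],
    [0,0,0]
  ],
  "twist": [
    [0,0,0],
    [0,0,0]
  ]
}}

```text
clock: 23.85
position: [0.4598, -0.0878, -0.0024]
tool_rot: [-3.14, -0.001, 1.632]
force: [-6.0, 5.1, -2.0]
grip_width: 0.0589
finger_force: 45.5
```

```bash
python3 - <<'E'
from h import *
st()
f=save('top','t14')
# offcut end vs plate as seen from top: sample lines along y between fence and front at z=53 height
for x in (-35,-25,-10):
    ys=np.arange(-80,-45,1.5); uv=proj(f,b2w([[x,y,55] for y in ys])).astype(np.float32)
    g=cv2.cvtColor(f['img'],cv2.COLOR_RGB2GRAY)
    print(x,cv2.remap(g,uv[:,0].copy(),uv[:,1].copy(),cv2.INTER_CUBIC).ravel().tolist())
E
```

```text
t 23.85 board xyz mm [-19.5   6.5  -2.4] rpy [-3.1402e+00 -8.0000e-04  1.6317e+00] F board [-5.7  5.4 -2. ] w 0.0589 ff 45.5
-35 [63, 63, 63, 63, 63, 64, 65, 66, 65, 65, 66, 67, 67, 67, 68, 68, 68, 68, 68, 68, 69, 69, 69, 69]
-25 [59, 60, 61, 61, 61, 62, 63, 63, 63, 64, 65, 65, 65, 66, 67, 68, 68, 68, 68, 68, 68, 68, 68, 68]
-10 [132, 122, 108, 91, 77, 65, 59, 58, 59, 61, 62, 62, 63, 63, 63, 64, 64, 65, 65, 65, 67, 68, 69, 68]
```

Emit:
{"api": "apply_moves", "payload": {
  "claw": [0.055,0.055],
  "xyz": [
    [-0.0004,0,0],
    [0,0,0]
  ],
  "twist": [
    [0,0,0],
    [0,0,0]
  ]
}}

```text
clock: 24.1
position: [0.4598, -0.0878, -0.0024]
tool_rot: [-3.14, -0.001, 1.632]
force: [-6.9, 7.0, -1.8]
grip_width: 0.0587
finger_force: 45.5
```

```bash
python3 - <<'E'
from h import *
st()
f=save('scene','s14')
for x in (-40,-30): print(proj(f,b2w([[x,-64.5,79],[x,-64.5,53],[x,75,53],[-48,-64,53],[-48,-64,18]])).round(1).tolist())
E
```

```text
t 24.10 board xyz mm [-19.5   6.4  -2.4] rpy [-3.1402e+00 -1.2000e-03  1.6319e+00] F board [-6.4  7.3 -1.8] w 0.0587 ff 45.5
[[292.8, 218.3], [292.8, 227.1], [247.0, 215.8], [291.2, 228.4], [291.1, 240.1]]
[[294.6, 216.7], [294.5, 225.5], [248.9, 214.4], [291.2, 228.4], [291.1, 240.1]]
```

Contact with the stop plate at about 7 N, with motion stopped. Settle onto the bed, relax and open.

Emit:
{"api": "apply_moves", "payload": {
  "claw": [0.055,0.055,0.055],
  "xyz": [
    [0.0002,0,0.0003],
    [0,-0.0003,0],
    [0,0,0]
  ],
  "twist": [
    [0,0,0],
    [0,0,0],
    [0,0,0]
  ],
  "force": 20
}}

```text
clock: 24.45
position: [0.4598, -0.0878, -0.0025]
tool_rot: [-3.141, -0.001, 1.632]
force: [-5.0, 4.9, 1.1]
grip_width: 0.059
finger_force: 45.7
```

Emit:
{"api": "apply_moves", "payload": {
  "claw": [0.061,0.063,0.066,0.07,0.072,0.072],
  "xyz": [
    [0,0,0],
    [0,0,0],
    [0,0,0],
    [0,0,0],
    [0,0,0],
    [0,0,0]
  ],
  "twist": [
    [0,0,0],
    [0,0,0],
    [0,0,0],
    [0,0,0],
    [0,0,0],
    [0,0,0]
  ]
}}

```text
clock: 25.05
position: [0.4603, -0.0887, -0.0023]
tool_rot: [3.141, -0.0, 1.631]
force: [-0.4, 0.6, -0.2]
grip_width: 0.0717
finger_force: 0.0
```

```bash
python3 - <<'E'
from h import *
st()
E
```

```text
t 25.05 board xyz mm [-19.    5.6  -2.3] rpy [ 3.1414 -0.      1.6307] F board [-0.4  0.6 -0.2] w 0.0717 ff 0.0
```

Emit:
{"api": "apply_moves", "payload": {
  "claw": [0.072,0.072,0.072,0.072,0.072,0.072,0.072,0.072,0.072,0.072,0.072],
  "xyz": [
    [0,0,-0.01],
    [0,0,-0.02],
    [0,0,-0.03],
    [0,0,-0.03],
    [0,0,-0.03],
    [0,0,-0.03],
    [-0.02,0.015,-0.01],
    [-0.025,0.02,0],
    [-0.02,0.015,0],
    [0,0,0],
    [0,0,0]
  ],
  "twist": [
    [0,0,0],
    [0,0,0],
    [0,0,0],
    [0,0,0],
    [0,0,0],
    [0,0,0],
    [0,0,0],
    [0,0,0],
    [0,0,0],
    [0,0,0],
    [0,0,0]
  ]
}}

```text
clock: 26.15
position: [0.5138, -0.1504, 0.158]
tool_rot: [-3.141, -0.001, 1.63]
force: [0.3, -0.2, -0.1]
grip_width: 0.0719
finger_force: 0.0
```

```bash
python3 - <<'E'
from h import *
st(); f=save('wrist','w15')
im=cv2.imread('pics/w15.png'); uv=fish(f,b2w([[12,-64.5,53],[12,75,53],[-48,-64.5,53],[-48,75,53],[38,-115,62]])); print(uv.round(1).tolist())
u0,v0=np.maximum((uv.min(0)-30).astype(int),0); u1,v1=(uv.max(0)+[60,30]).astype(int)
c=im[v0:v1,u0:u1]; s=min(800/c.shape[1],600/c.shape[0]); cv2.imwrite('pics/w15c.png',cv2.resize(c,None,fx=s,fy=s,interpolation=cv2.INTER_CUBIC)); print(u0,v0,s)
E
```

```text
t 26.15 board xyz mm [ 30.7 -59.3 158. ] rpy [-3.1415e+00 -5.0000e-04  1.6305e+00] F board [ 0.3 -0.2 -0.1] w 0.0719 ff 0.0
[[256.7, 194.1], [255.3, 39.6], [193.4, 194.3], [187.6, 43.3], [284.6, 247.8]]
157 9 2.2388059701492535
```

View pics/w15c.png

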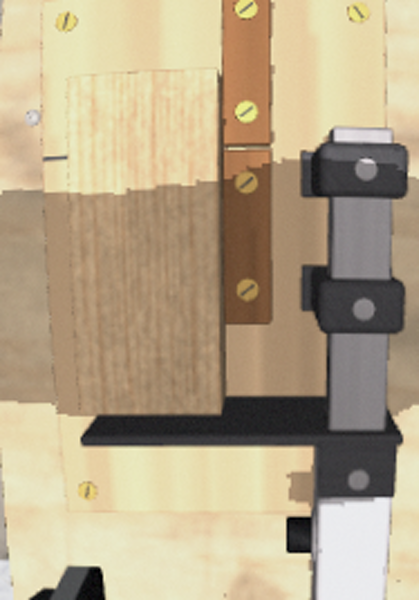

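The picture shows the offcut flat, its side (col ~223) along the fence and its end (row ~413) against the plate. The button stands proud again at (300,535). Everything matches the predicted corners, so I'm handing in.

```bash
python3 -c "
from h import *
print(bot.job_done())"
```

```text
the job is handed in; nothing more can be done
None
```

I handed the job in at about 26 s: the length stop is locked in the next hole, about 25 mm along, and the offcut lies flat against the fence with its end on the stop plate. The hand-in gave no verdict, and the fingertips really sat about 38 mm behind the stated TCP, which I allowed for.

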